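Set the stapler and card easel the right way up

ROBOT

A 6-joint arm with a two-finger parallel gripper is mounted at the origin on the work surface. World frame = base frame: x ahead of the robot, y to its left, z up, the work surface at z = 0. Lengths are in m, angles in rad, forces in N, time in s.
With the tool pointing down it reaches from about 0.3 to 0.875 m from the base axis. Payload 6.4 kg.
Tool frame: the origin (TCP) lies between the finger pads; the fingertips stand tip_extent ahead of it and the grasp point (between the pads) lies 5 mm behind it (tip_extent is the distance from the TCP to the fingertips, in m); z points along the fingers, y is the direction in which the jaws open and shut (so a half turn about z gives the same grasp; the last joint's range is limited). The gripper opens to 85 mm and grips with 20 to 120 N. Pads are 22 mm wide; open, the fingers measure 114 mm over their backs; the gripper's body (76 mm by 85 mm) begins 54 mm behind the grasp point. The pads swing forward as they close: fully open they stand 13 mm farther back than shut.
Start: joints at [-1.377, 0.181, 1.607, -0, 1.354, -0.206], TCP at [0.224, -0.53, 0.245] pointing down, gripper open.
Joint ranges: [-2.99, 2.99], [-0.89, 2.07], [0.3, 2.58], [-1.14, 4.28], [0, 2.63], [-3.12, 3.12]. Speed limits (rad/s): [2.57, 2.57, 3.01, 3.14, 3.14, 3.14].

INTERFACE

Orientations are given as a unit quaternion [w, x, y, z].
In Python, from bench import * gives the robot as it stands.
- The arm moves only by the shell command python3 -m jog 'ROWS'. ROWS is JSON, a list of rows, each a list of 3 entries, a list of its own where there are three numbers: the shift along the tool's x, y, z in mm, then the turn, a rotation vector about the tool's x, y, z in rad, then the opening, from 0 (shut) to 1 (fully open). A call has 1 to 20 rows; each row is the pose to reach, as a shift and turn from the pose measured when the call began, along the tool's axes at that moment; what a row does not reach only later rows make up. A row lasts 1/12 s, in which the tool goes at most 41.7 mm and 7.16 degrees, less where a joint would pass 70% of its speed; a pose out of reach is approached as far as the arm can. A call with a gripper value outside its range is refused whole. The fingers move at their own pace and stop on an object; the grip force is fixed at half the most. Time passes only in rows, so rows that repeat a pose let the fingers close. It gives the time, the measured TCP pose, the force and the opening at its end, in the units of the state.
- get_obs(): the state, without advancing time (a new reading comes with each control period).
- camera(name): name is "scene" or "top"; returns (picture, depth): 480x640x3 uint8, red, green, blue; 480x640 float32, m along the optical axis (not along the pixel's ray), 0 where there is no reading.
- get_calibration(name): a dict with "fx", "fy", "cx", "cy" (pixels), "world_from_camera" (4x4, takes a point from camera to world coordinates). Camera axes: x right, y down, z forward; pixel columns grow to the right and rows downward; lengths in m; the calibration is good to about 2 mm. A picture is of the moment at which its call begins. get_calibration takes no time and is no camera call.
- hand_in(): hands the job in, once; it reports no verdict.
The state is a dict: "time_s": time; "q": joint angles; "dq": joint speeds; "joint_efforts": joint torques, N m; "eef_pos": TCP position; "eef_rot": TCP orientation; "wrist_force": force on the tool from outside, world axes, zero at the start; "torque": the same for the moment, N m; "opening": opening from 0.0 (shut) to 1.0 (fully open).
Only numpy, scipy, OpenCV 4.12 (cv2) and the standard library are available. Lean on these libraries where they do the work, as an engineer would, in place of code of your own. Each camera call takes 0.05 s, during which the arm holds its last target.

TASK

Put the loan counter right by pushing only, without gripping or lifting anything: push the stapler, which has been left standing on its hinge end, over so that it lies on its flat base, and stand the fallen steel card easel back on its foot by pushing the raised foot over and down. Do both about where they are, in either order, and leave everything else on the counter undisturbed.

Things in the scene. Friction and masses are not known exactly. Their poses are not given: they have to be found in the camera images.
- stapler: Grey plastic stapler, 0.15-0.31 kg, 135 mm long, at first standing upright on its hinge end. Origin: centre of that end on the counter; z up its length, x towards its flat base side, y across. Base slab x 15 to 25 mm, 36 mm wide, full length; hinge block x -25 to 25 mm up to z 34 mm; above it the arm, its back at x -15 mm, 30 mm wide, up to z 132 mm. Lying on its base, x points down.
- stapler_edge (a point): Middle of the stapler's lower rear edge, where base underside and hinge end meet (x 25, y 0, z 0 mm in stapler). It turns about this edge, and goes over by itself towards its base once leaned some 20 degrees (30 at most).
- stapler_push (a point): Middle of the back of the stapler's arm, 110 mm above the hinge end (x -15, y 0, z 110 mm in stapler). A push here towards body +x tips it onto its base.
- easel: Card easel of 4 mm bare steel sheet, 90 mm wide, 0.29-0.59 kg: a plate 110 mm long and a heavier foot 80 mm long, 110 degrees apart at the heel. At first on its back: plate flat on the counter along -x, foot rising from the heel, leaning 70 degrees from the counter towards +x. Origin: middle of the heel, underside; y across, z up. Standing = turned 70 degrees about y, foot flat, plate up.
- easel_heel (a point): Middle of the easel's heel (bend), underside; the line it turns about. Pushing the foot's inner (plate-side) face near its free end towards body +x and down, in an arc round the heel, stands it up (1 to 2 N, heel hardly slides). It rests stably either way and drops onto its foot by itself in the last part.
- easel_foot (a point): Middle of the foot's free edge, on its underside (the side away from the plate), 80 mm from the heel; about 75 mm above the counter at first, at counter height when the easel stands.
- easel_top (a point): Middle of the plate's free edge, on its back, 110 mm from the heel; at counter height at first, about 103 mm up when the easel stands.
- chestpiece: Bystander: teal stethoscope chestpiece lying on its diaphragm, 46 mm across, 28 mm high, with a stem reaching 38 mm from its centre along +x; stands near the stapler. Origin at the centre of its underside.
- tip_a: Bystander: stainless otoscope tip, a cone 22 mm across and 38 mm high standing on its wide end beside where the stapler will fall. Origin at the centre of its underside.
- tip_b: Bystander: a second such otoscope tip, standing beside the easel. Origin at the centre of its underside.
- jar: Bystander: blue glass jar with a cork lid, 76 mm across and 112 mm high, towards the far side of the counter. Origin at the centre of its underside.
- staples: Bystander: cardboard box of staples, 35 x 55 x 22 mm, at the right, beyond the bottle. Origin at the centre of its underside.
- sanitiser: Bystander: clear plastic bottle with white cap, 60 mm across and 150 mm high, at the robot's right. Origin at the centre of its underside.
- penpot: Bystander: dark steel pen pot, 72 mm across and 95 mm high, with two pens up to 155 mm high, at the far right. Origin at the centre of its underside.
Mind the look-alikes: they are no part of the job. Several things look just like the stapler: the one meant starts farthest to the robot's left. What is shaped like the easel but red is not meant.

How it is judged:
By the outcome, as a careful person would: the job done as asked, in the order asked, and still so for the second after the job is handed in, with the robot touching nothing.
It also fails if it takes over 43 s, if anything falls off the work surface, if the arm or the gripper's body presses on something with over 40 N, if the wrist force passes 120 N, or if a joint passes its speed limit or range.

## Working session

There is one attempt and no reset: what is moved stays moved. The work goes in short steps, Python scripts to look and compute and a shell command to move; the robot and the scene stay as the last step left them, time stands still between calls to the robot, and variables do not carry over. Pictures are saved under pics/ and viewed, and the job is handed in when it is done.

```bash
mkdir -p pics; ls; python3 - <<'E'
from bench import *
import cv2,numpy as np
o=get_obs();print(o)
for n in("scene","top"):
    p,d=camera(n);cv2.imwrite(f"pics/{n}0.png",p[:,:,::-1]);np.save(f"pics/{n}0.npy",d);cv2.imwrite
    np.save(f"pics/{n}0rgb.npy",p)
    print(n,get_calibration(n))
E
```

```text
pics
{'time_s': 0.0, 'q': array([-1.37732914e+00,  1.81553172e-01,  1.60801117e+00, -1.86201387e-05,
        1.35381164e+00, -2.06292375e-01]), 'dq': array([-0.00013244, -0.00028636, -0.00131212,  0.00152774,  0.0001632 ,
       -0.0006952 ]), 'joint_efforts': array([-2.64523887e-04, -4.44869757e+01, -3.51340270e+01, -3.31114725e-04,
        9.01414751e-03,  1.73453878e-05]), 'eef_pos': array([ 0.22369796, -0.52912068,  0.24437579]), 'eef_rot': array([-8.91702844e-04,  9.80089665e-01,  1.98553400e-01, -3.37194751e-06]), 'wrist_force': array([-0.54268392, -0.41762108, -1.4466351 ]), 'torque': array([-0.0227479, -0.0605939, -0.0248529]), 'opening': 0.9965731325175377}
scene {'fx': 441.94598640342423, 'fy': 441.94598640342423, 'cx': 315.11118413369195, 'cy': 245.55173940020563, 'world_from_camera': array([[-0.63923749,  0.58561078, -0.49843298,  0.96614997],
       [ 0.76893793,  0.49557763, -0.40390255,  0.27654903],
       [ 0.01048254, -0.64145368, -0.76709014,  0.75104319],
       [ 0.        ,  0.        ,  0.        ,  1.        ]])}
top {'fx': 433.811021902728, 'fy': 433.811021902728, 'cx': 324.9116267815642, 'cy': 241.24813153460684, 'world_from_camera': array([[ 0.0190886 , -0.99627359,  0.08411034,  0.48615939],
       [-0.99979866, -0.019541  , -0.0045587 , -0.04999868],
       [ 0.00618531, -0.08400639, -0.99644602,  0.97717573],
       [ 0.        ,  0.        ,  0.        ,  1.        ]])}
```

View pics/scene0.png

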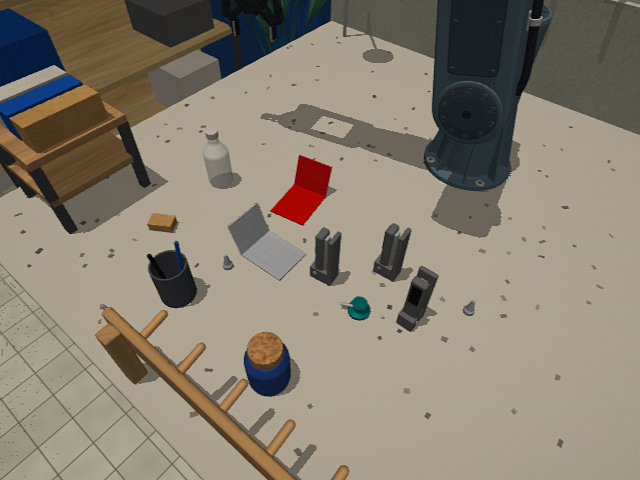

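View pics/top0.png

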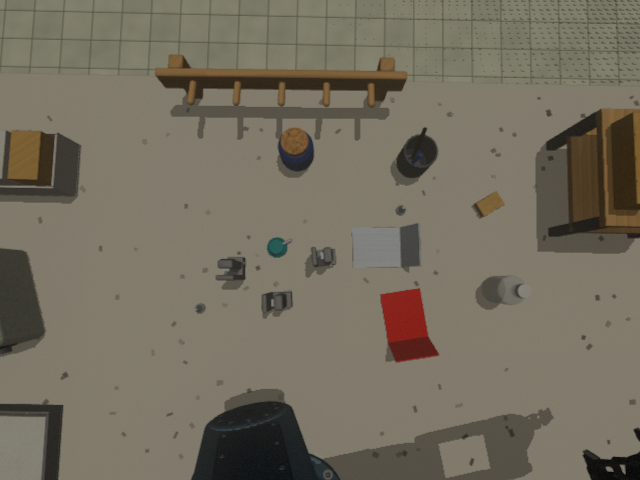

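The scene camera shows the grey easel at about (265,243) and the leftmost stapler (target) at about (415,300). In the top view they are at (385,247) and (232,268). The red easel and two look-alike staplers are separate. Next I'll measure.

```bash
cat > h.py <<'E'
import numpy as np,cv2
from bench import *
def cloud(n,d):
    c=get_calibration(n);v,u=np.mgrid[:480,:640]
    P=np.stack([(u-c['cx'])/c['fx']*d,(v-c['cy'])/c['fy']*d,d,np.ones_like(d)],-1)
    return (P@np.array(c['world_from_camera']).T)[...,:3]
E
python3 - <<'E'
from h import *
ims=[]
for n,(x0,y0,w,h) in(("top",(180,180,280,130)),("scene",(220,190,270,150))):
    d=np.load(f"pics/{n}0.npy");p=np.load(f"pics/{n}0rgb.npy")
    W=cloud(n,d);np.save(f"pics/{n}W.npy",W)
    print(n,"floor z",np.median(W[200:300,100:200,2]) , (d==0).mean())
    c=p[y0:y0+h,x0:x0+w,::-1]
    cv2.imwrite(f"pics/{n}z.png",cv2.resize(c,None,fx=2.85,fy=2.85,interpolation=cv2.INTER_CUBIC))
W=np.load("pics/topW.npy")
from scipy import ndimage
m=(W[...,2]>0.012)&(W[...,0]>.2)&(W[...,0]<.8)&(W[...,1]<.3)&(W[...,1]>-.5)
l,k=ndimage.label(m)
for i in range(1,k+1):
    q=W[l==i]
    if len(q)<15: continue
    v,u=np.where(l==i)
    print(i,len(q),(u.mean().round(),v.mean().round()),"x",q[:,0].min().round(3),q[:,0].max().round(3),"y",q[:,1].min().round(3),q[:,1].max().round(3),"zmax",q[:,2].max().round(3))
E
```

```text
top floor z 0.0004725962905187675 0.0040071614583333335
scene floor z 0.0013351887195987566 0.004029947916666667
336 1236 (np.float64(295.0), np.float64(149.0)) x 0.486 0.794 y -0.05 0.051 zmax 0.977
337 1117 (np.float64(417.0), np.float64(154.0)) x 0.486 0.787 y -0.284 -0.05 zmax 0.977
475 406 (np.float64(489.0), np.float64(204.0)) x 0.486 0.685 y -0.45 -0.05 zmax 0.977
516 44 (np.float64(401.0), np.float64(209.0)) x 0.486 0.65 y -0.231 -0.05 zmax 0.977
556 778 (np.float64(411.0), np.float64(245.0)) x 0.486 0.605 y -0.253 -0.05 zmax 0.977
599 198 (np.float64(277.0), np.float64(246.0)) x 0.486 0.571 y -0.05 0.072 zmax 0.977
618 414 (np.float64(323.0), np.float64(257.0)) x 0.486 0.549 y -0.078 -0.027 zmax 0.977
646 563 (np.float64(231.0), np.float64(268.0)) x 0.48 0.528 y -0.05 0.158 zmax 0.977
697 1127 (np.float64(505.0), np.float64(290.0)) x 0.439 0.497 y -0.456 -0.05 zmax 0.977
732 544 (np.float64(276.0), np.float64(301.0)) x 0.418 0.486 y -0.05 0.068 zmax 0.977
765 50 (np.float64(198.0), np.float64(308.0)) x 0.406 0.422 y 0.211 0.224 zmax 0.04
852 808 (np.float64(413.0), np.float64(350.0)) x 0.318 0.486 y -0.29 -0.05 zmax 0.977
1005 7598 (np.float64(254.0), np.float64(445.0)) x 0.223 0.486 y -0.05 0.118 zmax 0.977
1123 993 (np.float64(609.0), np.float64(467.0)) x 0.2 0.486 y -0.5 -0.05 zmax 0.977
```

```bash
ls pics
```

```text
scene0.npy
scene0.png
scene0rgb.npy
sceneW.npy
scenez.png
top0.npy
top0.png
top0rgb.npy
topW.npy
topz.png
```

View pics/topz.png

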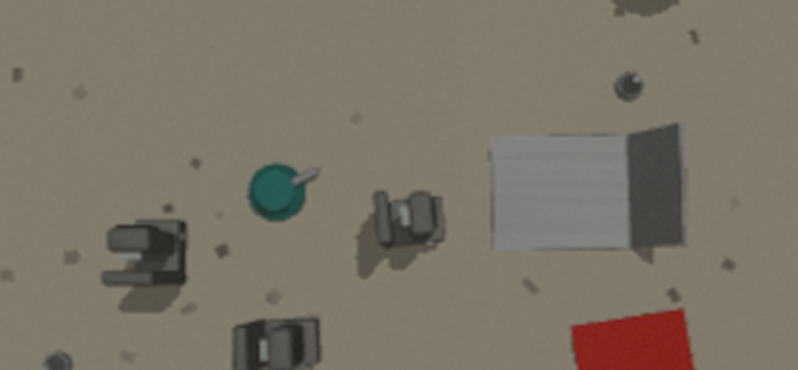

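View pics/scenez.png

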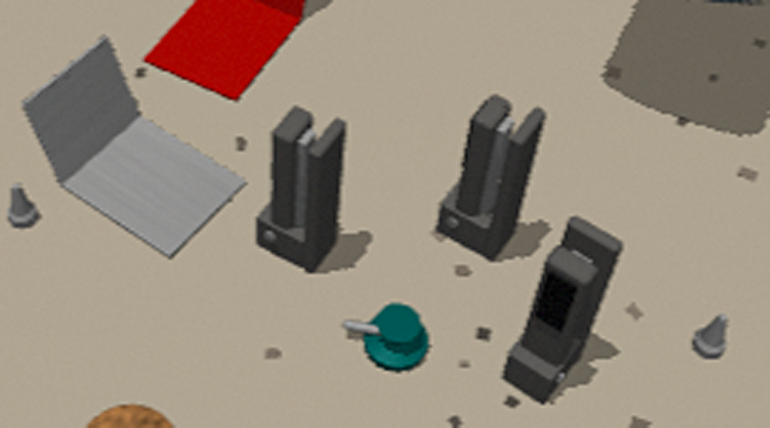

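The target's slab (base) side faces the robot, with its arm on the far side, so I push it towards about -x. The easel's foot is on its right, so I push that towards about -y. Next come the precise points.

```bash
python3 - <<'E'
from h import *
for n in("top","scene"):
    W=np.load(f"pics/{n}W.npy");d=np.load(f"pics/{n}0.npy")
    ok=(d>0)
    def box(a,nm):
        q=W[ok&(W[...,0]>a[0])&(W[...,0]<a[1])&(W[...,1]>a[2])&(W[...,1]<a[3])&(W[...,2]>a[4])&(W[...,2]<a[5])]
        if len(q)<8: print(n,nm,len(q));return
        r=cv2.minAreaRect((q[:,:2]*1000).astype(np.float32))
        print(n,nm,len(q),"c",q.mean(0).round(4),"min",q.min(0).round(3),"max",q.max(0).round(3),"rect",np.round(r[0]),np.round(r[1]),round(r[2],1),np.round(cv2.boxPoints(r)).tolist())
    box((.44,.56,.09,.18,.122,.15),"stap top")
    box((.44,.56,.09,.18,.04,.12),"stap mid")
    box((.44,.56,.09,.18,.01,.036),"stap low")
    box((.38,.46,.0,.1,.12,.15),"stapB top")
    box((.38,.46,.0,.1,.01,.15),"stapB all")
    box((.38,.46,.18,.24,.01,.05),"tip_a")
    box((.6,.68,-.26,-.19,.01,.05),"tip_b")
    box((.49,.62,-.27,-.16,.01,.09),"foot")
    box((.49,.62,-.27,-.16,.06,.09),"foot edge")
    box((.49,.62,-.27,-.16,.01,.02),"foot low")
    box((.5,.6,.0,.09,.01,.05),"chest")
E
```

```text
top stap top 257 c [0.4998 0.1399 0.1321] min [0.48  0.122 0.123] max [0.519 0.157 0.139] rect [500. 140.] [39. 35.] 1.1 [[480.0, 157.0], [481.0, 122.0], [520.0, 123.0], [519.0, 158.0]]
top stap mid 130 c [0.5008 0.1284 0.0841] min [0.48  0.122 0.04 ] max [0.52  0.149 0.12 ] rect [501. 129.] [28. 34.] 67.6 [[480.0, 123.0], [511.0, 110.0], [522.0, 136.0], [491.0, 149.0]]
top stap low 141 c [0.5075 0.1329 0.0306] min [0.48  0.122 0.01 ] max [0.528 0.158 0.036] rect [504. 140.] [48. 36.] 0.4 [[480.0, 158.0], [480.0, 122.0], [528.0, 122.0], [528.0, 158.0]]
top stapB top 282 c [0.4364 0.046  0.1315] min [0.419 0.025 0.121] max [0.453 0.068 0.14 ] rect [436.  46.] [35. 42.] 1.5 [[418.0, 67.0], [419.0, 25.0], [454.0, 26.0], [453.0, 68.0]]
top stapB all 541 c [0.4381 0.042  0.0957] min [0.418 0.016 0.012] max [0.456 0.068 0.14 ] rect [437.  42.] [37. 50.] 3.8 [[416.0, 66.0], [420.0, 16.0], [457.0, 18.0], [454.0, 69.0]]
top tip_a 63 c [0.4147 0.2174 0.0217] min [0.404 0.211 0.01 ] max [0.424 0.224 0.04 ] rect [414. 217.] [13. 20.] 90.0 [[404.0, 211.0], [424.0, 211.0], [424.0, 224.0], [404.0, 
[... 2391 characters left out ...]
2  0.08 ] rect [ 559. -239.] [92. 31.] 3.0 [[513.0, -226.0], [514.0, -256.0], [606.0, -252.0], [604.0, -221.0]]
scene foot edge 312 c [ 0.5605 -0.247   0.0695] min [ 0.514 -0.254  0.06 ] max [ 0.604 -0.241  0.08 ] rect [ 559. -248.] [91. 12.] 1.5 [[514.0, -243.0], [514.0, -255.0], [605.0, -253.0], [604.0, -241.0]]
scene foot low 146 c [ 0.5616 -0.2267  0.015 ] min [ 0.514 -0.232  0.01 ] max [ 0.604 -0.222  0.02 ] rect [ 559. -228.] [90.  9.] 2.5 [[514.0, -225.0], [514.0, -234.0], [604.0, -230.0], [603.0, -221.0]]
scene chest 333 c [0.5559 0.0526 0.0212] min [0.535 0.021 0.01 ] max [0.573 0.076 0.032] rect [553.  49.] [53. 39.] 85.7 [[532.0, 24.0], [571.0, 21.0], [574.0, 73.0], [536.0, 76.0]]
```

```bash
cat >> h.py <<'E'
from scipy.spatial.transform import Rotation as Ro
def rot():
    w,x,y,z=get_obs()['eef_rot'];return Ro.from_quat([x,y,z,w])
def to(pos,yaw=None,tip=True):
    # tool-frame shift (mm) & rotvec for target fingertip/TCP pos pointing straight down with tool x at yaw(deg)
    R=rot();o=get_obs();p=np.array(pos,float)
    if yaw is None: T=R
    else:
        a=np.radians(yaw);c,s=np.cos(a),np.sin(a)
        T=Ro.from_matrix(np.array([[c,s,0],[s,-c,0],[0,0,-1]]))
    if tip: p=p+np.array([0,0,TE])
    return np.round(R.inv().apply(p-o['eef_pos'])*1000,1).tolist(),np.round((R.inv()*T).as_rotvec(),3).tolist()
E
python3 - <<'E'
import bench
print([n for n in dir(bench) if n[0]!='_'])
print(getattr(bench,'tip_extent',None))
E
```

```text
['MotionError', 'camera', 'get_calibration', 'get_obs', 'hand_in', 'tip_extent']
0.014
```

```bash
echo 'TE=0.014' >> h.py; python3 - <<'E'
from h import *
print(to((.56,-.20,.20),90))
E
```

```text
([437.9, -172.3, 30.9], [-0.001, -0.001, -1.171])
```

```bash
python3 -m jog '[[[438,-172,10],[0,0,-1.171],0],[[438,-172,10],[0,0,-1.171],0],[[438,-172,10],[0,0,-1.171],0],[[438,-172,10],[0,0,-1.171],0],[[438,-172,10],[0,0,-1.171],0],[[438,-172,10],[0,0,-1.171],0],[[438,-172,10],[0,0,-1.171],0],[[438,-172,10],[0,0,-1.171],0],[[438,-172,10],[0,0,-1.171],0],[[438,-172,10],[0,0,-1.171],0],[[438,-172,10],[0,0,-1.171],0],[[438,-172,10],[0,0,-1.171],0],[[438,-172,31],[0,0,-1.171],0],[[438,-172,31],[0,0,-1.171],0],[[438,-172,31],[0,0,-1.171],0]]'
python3 - <<'E'
from h import *
print(get_obs()['wrist_force'],get_obs()['opening'])
p,d=camera("scene");cv2.imwrite("pics/s1.png",p[:,:,::-1])
W=cloud("scene",d)
q=W[(d>0)&(abs(W[...,0]-.56)<.03)&(abs(W[...,1]+.2)<.04)&(W[...,2]>.13)&(W[...,2]<.26)]
for a in np.arange(.18,.26,.01):
    k=q[(q[:,2]>=a)&(q[:,2]<a+.01)]
    if len(k): print(a.round(3),len(k),k.min(0).round(3),k.max(0).round(3))
print(q[:,2].min())
print(to((.56,-.213,.08),90))
E
```

```text
time_s: 1.35
eef_pos: [0.559, -0.1997, 0.2123]
eef_rot: [-0.003, 0.707, 0.707, -0.0]
wrist_force: [-0.1, -0.6, -0.4]
opening: -0.001
[-0.10318344 -0.62535042 -0.38717646] -0.0005665174780745967
0.2 37 [ 0.545 -0.204  0.202] [ 0.571 -0.187  0.21 ]
0.21 66 [ 0.545 -0.205  0.21 ] [ 0.573 -0.187  0.22 ]
0.22 69 [ 0.543 -0.205  0.22 ] [ 0.573 -0.187  0.23 ]
0.23 49 [ 0.546 -0.196  0.23 ] [ 0.573 -0.186  0.24 ]
0.24 93 [ 0.53  -0.207  0.24 ] [ 0.589 -0.184  0.25 ]
0.25 151 [ 0.53  -0.211  0.25 ] [ 0.59  -0.185  0.26 ]
0.20176878997106606
([-12.8, 0.8, 119.4], [-0.002, -0.002, -0.001])
```

View pics/s1.png

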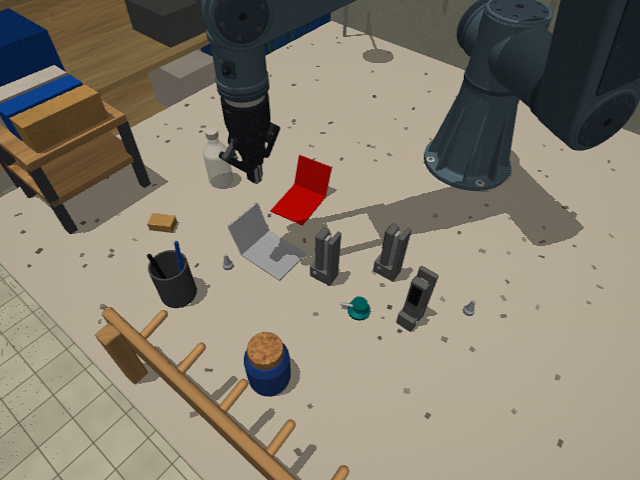

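The fingertip height (0.20 by depth) agrees with the pose. Next I lower it behind the foot's inner face.

```bash
python3 -m jog '[[[-10,0,40],[0,0,0],0],[[-13,0,75],[0,0,0],0],[[-14,0,105],[0,0,0],0],[[-18,0,125],[0,0,0],0],[[-22,0,132],[0,0,0],0],[[-23,0,132],[0,0,0],0],[[-23,0,132],[0,0,0],0]]'
python3 - <<'E'
from h import *
o=get_obs();print(o['eef_pos'],o['wrist_force'])
p,d=camera("scene");cv2.imwrite("pics/s2.png",cv2.resize(p[130:300,190:390,::-1],None,fx=3.5,fy=3.5))
# tip shifts for arc
for th in(70,60,50,40,30,20,10):
    t=np.radians(th);y=-.226-.068*np.cos(t)+.004*np.sin(t)+.011;z=.068*np.sin(t)+.004*np.cos(t)
    print(th,to((.559,y,z))[0])
E
```

```text
time_s: 1.98
eef_pos: [0.5597, -0.2247, 0.0829]
eef_rot: [-0.001, 0.708, 0.706, 0.0]
wrist_force: [0.7, -0.4, 0.3]
opening: -0.004
[ 0.55969013 -0.22466886  0.08286131] [ 0.6962244  -0.35642806  0.30008479]
70 [-9.9, -1.2, 4.3]
60 [-21.0, -1.2, 8.6]
50 [-31.1, -1.2, 14.9]
40 [-40.0, -1.2, 22.7]
30 [-47.4, -1.2, 32.1]
20 [-53.0, -1.2, 42.5]
10 [-56.7, -1.2, 53.8]
```

View pics/s2.png

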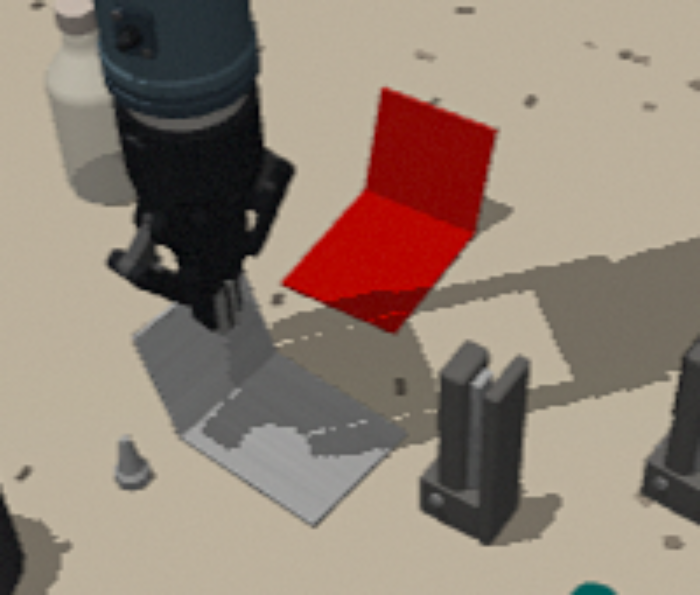

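The fingertip is at (225,320) in the crop, in front of the inner face near the free edge and centred. Now the first part of the arc.

```bash
python3 -m jog '[[[-4,-1,3],[0,0,0],0],[[-8,-1,4],[0,0,0],0],[[-11,-1,4.5],[0,0,0],0],[[-14,-1,5.5],[0,0,0],0],[[-17,-1,6.5],[0,0,0],0],[[-20,-1,8],[0,0,0],0],[[-23,-1,9.5],[0,0,0],0],[[-26,-1,11.5],[0,0,0],0],[[-29,-1,13.5],[0,0,0],0],[[-31,-1,15],[0,0,0],0],[[-31,-1,15],[0,0,0],0]]'
python3 - <<'E'
from h import *
o=get_obs();print(o['eef_pos'],o['wrist_force'])
p,d=camera("scene");cv2.imwrite("pics/s3.png",cv2.resize(p[130:300,190:390,::-1],None,fx=3.5,fy=3.5))
for th in(50,40,30,20,10):
    t=np.radians(th);y=-.226-.068*np.cos(t)+.004*np.sin(t)+.011;z=.068*np.sin(t)+.004*np.cos(t)
    print(th,to((.559,y,z))[0])
E
```

```text
time_s: 2.95
eef_pos: [0.5589, -0.2559, 0.068]
eef_rot: [-0.0, 0.708, 0.706, 0.0]
wrist_force: [0.1, 0.5, 0.6]
opening: 0.0
[ 0.55889612 -0.25591436  0.06796915] [0.11967882 0.53416111 0.56817622]
50 [0.0, 0.1, -0.5]
40 [-8.9, 0.1, 7.4]
30 [-16.2, 0.1, 16.7]
20 [-21.9, 0.1, 27.1]
10 [-25.6, 0.1, 38.4]
```

View pics/s3.png

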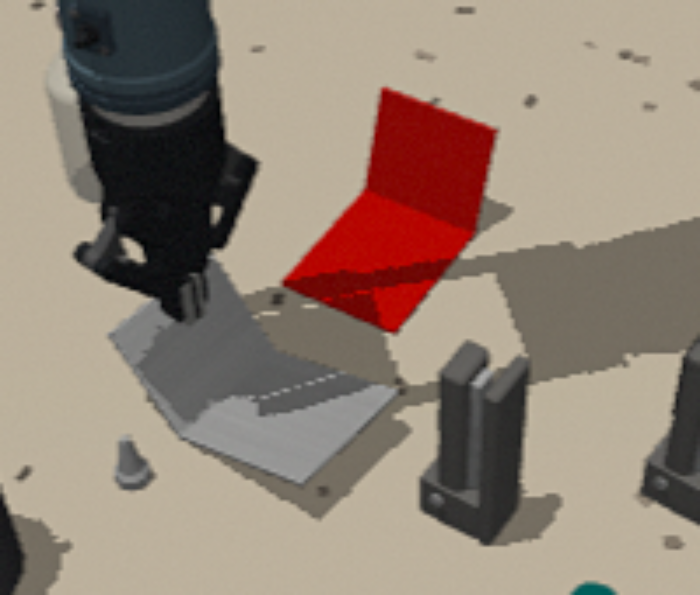

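The foot is turning about the heel at (180,435), and the plate has lifted. The heel hasn't slid, so I'll continue the arc.

```bash
python3 -m jog '[[[-2.5,0,2],[0,0,0],0],[[-5,0,4],[0,0,0],0],[[-7,0,6],[0,0,0],0],[[-9,0,8],[0,0,0],0],[[-11,0,10],[0,0,0],0],[[-13,0,12.5],[0,0,0],0],[[-15,0,15],[0,0,0],0],[[-16.5,0,17],[0,0,0],0],[[-18,0,19.5],[0,0,0],0],[[-19.5,0,22],[0,0,0],0],[[-21,0,25],[0,0,0],0],[[-22,0,27.5],[0,0,0],0],[[-23,0,30],[0,0,0],0],[[-24,0,33],[0,0,0],0],[[-24,0,33],[0,0,0],0]]'
python3 - <<'E'
from h import *
o=get_obs();print(o['eef_pos'],o['wrist_force'])
p,d=camera("scene");cv2.imwrite("pics/s4.png",cv2.resize(p[130:300,190:390,::-1],None,fx=3.5,fy=3.5))
E
```

```text
time_s: 4.25
eef_pos: [0.5585, -0.2796, 0.0343]
eef_rot: [-0.001, 0.708, 0.706, 0.0]
wrist_force: [-0.6, -0.1, 0.4]
opening: -0.005
[ 0.55850826 -0.2795736   0.03434246] [-0.58308987 -0.08937909  0.40310346]
```

View pics/s4.png

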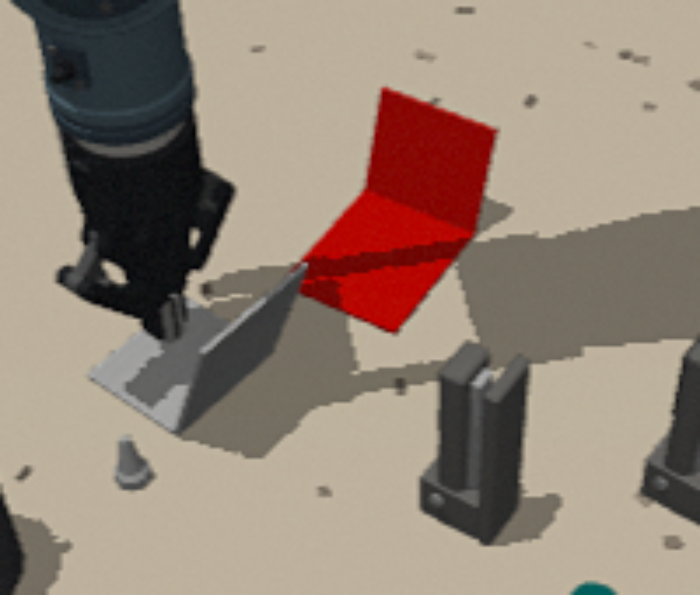

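The easel now stands on its foot with the plate up. I'll raise clear.

```bash
python3 -m jog '[[[0,0,-15],[0,0,0],0],[[0,0,-45],[0,0,0],0],[[0,0,-85],[0,0,0],0],[[0,0,-125],[0,0,0],0],[[0,0,-165],[0,0,0],0],[[0,0,-190],[0,0,0],0],[[0,0,-190],[0,0,0],0]]'
python3 - <<'E'
from h import *
o=get_obs();print(o['eef_pos'],o['wrist_force'])
print(to((.575,.141,.20),182))
E
```

```text
time_s: 4.88
eef_pos: [0.5618, -0.2819, 0.233]
eef_rot: [0.006, 0.708, 0.706, 0.001]
wrist_force: [0.9, -0.6, 0.5]
opening: -0.002
[ 0.56183783 -0.28191442  0.23301294] [ 0.89037375 -0.56639189  0.49783169]
([423.1, 12.2, 16.4], [0.002, 0.013, -1.608])
```

```bash
python3 -m jog '[[[40,2,0],[0,0,-0.12],0],[[80,4,0],[0,0,-0.24],0],[[120,6,5],[0,0,-0.36],0],[[160,8,5],[0,0,-0.48],0],[[200,10,10],[0,0,-0.6],0],[[240,12,10],[0,0,-0.72],0],[[280,12,16],[0,0.01,-0.84],0],[[320,12,16],[0,0.01,-0.96],0],[[360,12,16],[0,0.01,-1.08],0],[[400,12,16],[0,0.01,-1.2],0],[[423,12,16],[0,0.01,-1.32],0],[[423,12,16],[0,0.01,-1.44],0],[[423,12,16],[0,0.01,-1.56],0],[[423,12,16],[0,0.013,-1.608],0],[[423,12,16],[0,0.013,-1.608],0],[[423,12,16],[0,0.013,-1.608],0]]'
python3 - <<'E'
from h import *
o=get_obs();print(o['eef_pos'],o['wrist_force'])
print(to((.548,.141,.11),182))
for n in("scene","top"):
    p,d=camera(n);cv2.imwrite(f"pics/{n}5.png",p[:,:,::-1])
    W=cloud(n,d)
    q=W[(d>0)&(abs(W[...,0]-.56)<.05)&(abs(W[...,1]+.23)<.1)&(W[...,2]>.015)&(W[...,2]<.15)]
    print(n,"easel",q.min(0).round(3),q.max(0).round(3))
E
```

```text
time_s: 6.22
eef_pos: [0.5746, 0.141, 0.214]
eef_rot: [0.0, -0.017, 1.0, 0.001]
wrist_force: [-0.2, -0.6, -0.0]
opening: 0.004
[0.57456489 0.14104635 0.21404509] [-0.22547141 -0.61379384 -0.02456803]
([26.6, 0.7, 90.0], [0.002, 0.001, -0.001])
scene easel [ 0.512 -0.223  0.015] [ 0.605 -0.188  0.108]
top easel [ 0.513 -0.226  0.015] [ 0.603 -0.189  0.108]
```

View pics/scene5.png

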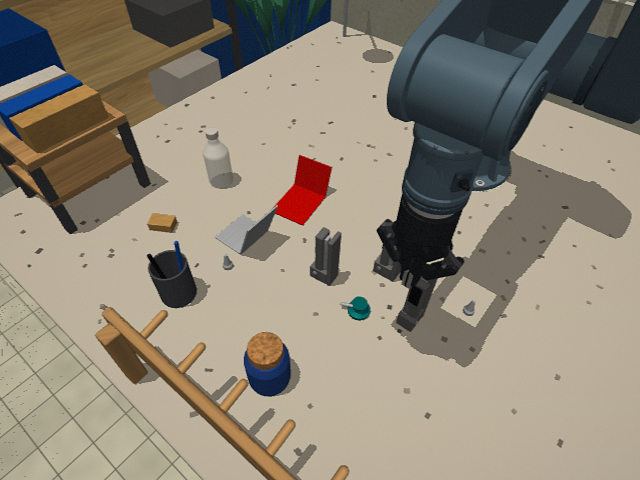

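The easel stands (top at 0.108 m, heel at y≈-0.225, unmoved). The gripper is beyond the stapler, so I descend behind its back.

```bash
python3 -m jog '[[[5,0.5,30],[0,0,0],0],[[10,0.5,60],[0,0,0],0],[[20,0.5,80],[0,0,0],0],[[30,0.5,89],[0,0,0],0],[[38,0.5,90],[0,0,0],0],[[38,0.5,90],[0,0,0],0],[[38,0.5,90],[0,0,0],0]]'
python3 - <<'E'
from h import *
o=get_obs();print(o['eef_pos'],o['wrist_force'])
p,d=camera("scene");cv2.imwrite("pics/s6.png",cv2.resize(p[200:370,320:520,::-1],None,fx=3.5,fy=3.5))
E
```

```text
time_s: 6.9
eef_pos: [0.5376, 0.1401, 0.1253]
eef_rot: [0.002, -0.016, 1.0, 0.001]
wrist_force: [0.0, 0.3, -0.3]
opening: -0.001
[0.53757022 0.14013825 0.12530294] [ 0.00888661  0.32438193 -0.26351092]
```

View pics/s6.png

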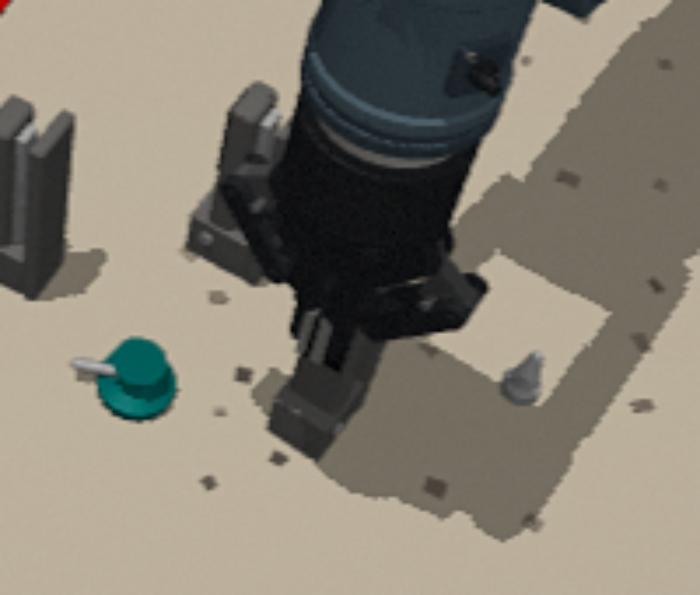

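The fingers stand just behind the stapler's arm at (320,345), centred. Next is a slow push.

```bash
python3 -m jog '[[[3,0,0],[0,0,0],0],[[6,0,0],[0,0,0],0],[[8,0,0],[0,0,0],0],[[10,0,0],[0,0,0],0],[[12,0,0],[0,0,0],0],[[14,0,0],[0,0,0],0],[[17,0,0],[0,0,0],0],[[20,0,0],[0,0,0],0],[[23,0,0],[0,0,0],0],[[26,0,0],[0,0,0],0],[[28,0,0],[0,0,0],0],[[28,0,0],[0,0,0],0]]'
python3 - <<'E'
from h import *
o=get_obs();print(o['eef_pos'],o['wrist_force'])
p,d=camera("scene");cv2.imwrite("pics/s7.png",cv2.resize(p[200:370,320:520,::-1],None,fx=3.5,fy=3.5))
E
```

```text
time_s: 7.95
eef_pos: [0.5096, 0.1393, 0.1255]
eef_rot: [0.002, -0.017, 1.0, 0.001]
wrist_force: [0.8, 0.8, 0.3]
opening: 0.0
[0.509645   0.13927919 0.1254938 ] [0.84314742 0.81390898 0.32199044]
```

View pics/s7.png

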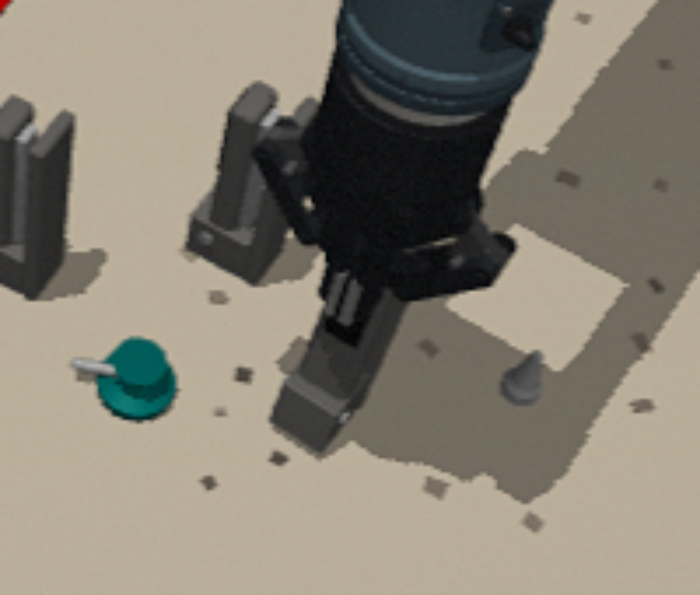

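It is tilting about its base edge without sliding. I'll continue until it goes over.

```bash
python3 -m jog '[[[3,0,0],[0,0,0],0],[[6,0,0],[0,0,0],0],[[9,0,0],[0,0,0],0],[[12,0,0],[0,0,0],0],[[14,0,0],[0,0,0],0],[[16,0,0],[0,0,0],0],[[18,0,0],[0,0,0],0],[[20,0,0],[0,0,0],0],[[22,0,0],[0,0,0],0],[[24,0,0],[0,0,0],0],[[26,0,0],[0,0,0],0],[[28,0,0],[0,0,0],0],[[30,0,0],[0,0,0],0],[[32,0,0],[0,0,0],0],[[34,0,0],[0,0,0],0],[[34,0,0],[0,0,0],0]]'
python3 - <<'E'
from h import *
o=get_obs();print(o['eef_pos'],o['wrist_force'])
p,d=camera("scene");cv2.imwrite("pics/s8.png",cv2.resize(p[200:370,320:520,::-1],None,fx=3.5,fy=3.5))
E
```

```text
time_s: 9.33
eef_pos: [0.4755, 0.1381, 0.1254]
eef_rot: [0.002, -0.017, 1.0, 0.001]
wrist_force: [-0.2, 0.5, 0.8]
opening: 0.001
[0.47552782 0.13814899 0.12535054] [-0.17742457  0.52016257  0.7711036 ]
```

View pics/s8.png

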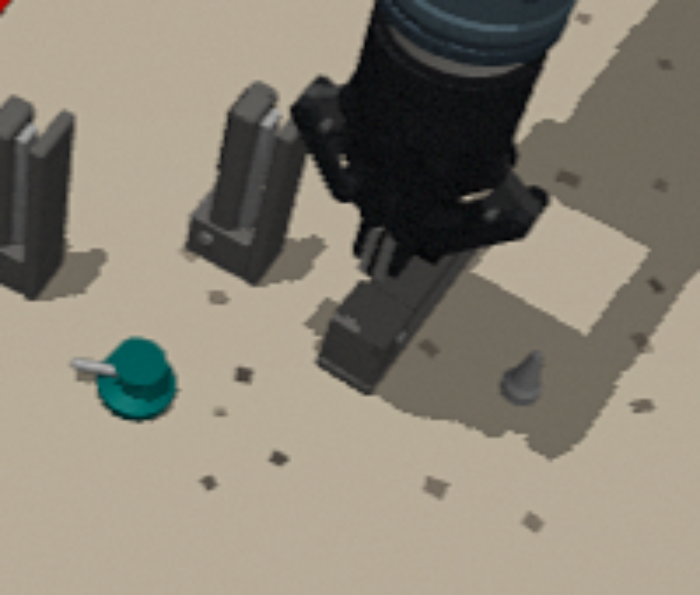

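The stapler is down, with its end face vertical at (350,350). I'll retract up and back, then check.

```bash
python3 -m jog '[[[-5,0,-20],[0,0,0],0],[[-10,0,-60],[0,0,0],0],[[-15,0,-100],[0,0,0],0],[[-15,30,-120],[0,0,0],0],[[-15,70,-120],[0,0,0],0],[[-15,110,-120],[0,0,0],0],[[-15,150,-120],[0,0,0],0],[[-15,180,-120],[0,0,0],0],[[-15,180,-120],[0,0,0],0],[[-15,180,-120],[0,0,0],0]]'
python3 - <<'E'
from h import *
o=get_obs();print(o['eef_pos'])
for n in("scene","top"):
    p,d=camera(n);cv2.imwrite(f"pics/{n}9.png",p[:,:,::-1])
    W=cloud(n,d);ok=d>0
    def box(a,nm):
        q=W[ok&(W[...,0]>a[0])&(W[...,0]<a[1])&(W[...,1]>a[2])&(W[...,1]<a[3])&(W[...,2]>a[4])&(W[...,2]<a[5])]
        if len(q)<8: print(n,nm,len(q));return
        print(n,nm,len(q),q.mean(0).round(3),q.min(0).round(3),q.max(0).round(3))
    box((.25,.54,.1,.19,.008,.15),"stapler")
    box((.38,.46,.0,.09,.01,.15),"stapB")
    box((.38,.46,.195,.24,.01,.05),"tip_a")
    box((.615,.68,-.26,-.19,.01,.05),"tip_b")
    box((.5,.61,-.33,-.15,.015,.15),"plate")
    box((.5,.61,-.33,-.235,.002,.015),"foot")
    box((.5,.6,.0,.09,.01,.05),"chest")
E
```

```text
time_s: 10.22
eef_pos: [0.4838, 0.3198, 0.2454]
eef_rot: [0.002, -0.018, 1.0, 0.001]
wrist_force: [1.1, 0.0, -1.0]
opening: 0.004
[0.48379494 0.31975968 0.24541902]
scene stapler 1168 [0.423 0.142 0.038] [0.343 0.121 0.008] [0.476 0.159 0.055]
scene stapB 1222 [0.444 0.049 0.08 ] [0.417 0.016 0.01 ] [0.456 0.068 0.138]
scene tip_a 102 [0.417 0.221 0.022] [0.41  0.211 0.01 ] [0.424 0.23  0.042]
scene tip_b 86 [ 0.644 -0.221  0.022] [ 0.633 -0.23   0.01 ] [ 0.652 -0.213  0.04 ]
scene plate 522 [ 0.562 -0.203  0.067] [ 0.514 -0.223  0.015] [ 0.604 -0.188  0.107]
scene foot 797 [ 0.566 -0.281  0.005] [ 0.5   -0.33   0.002] [ 0.61  -0.235  0.009]
scene chest 337 [0.556 0.053 0.021] [0.533 0.022 0.01 ] [0.574 0.076 0.032]
top stapler 1106 [0.41  0.136 0.039] [0.34  0.12  0.008] [0.474 0.157 0.054]
top stapB 541 [0.438 0.042 0.095] [0.418 0.016 0.01 ] [0.456 0.067 0.139]
top tip_a 59 [0.415 0.218 0.022] [0.406 0.211 0.01 ] [0.424 0.229 0.04 ]
top tip_b 59 [ 0.641 -0.221  0.021] [ 0.633 -0.231  0.01 ] [ 0.653 -0.213  0.039]
top plate 418 [ 0.558 -0.205  0.07 ] [ 0.513 -0.226  0.016] [ 0.603 -0.189  0.107]
top foot 1350 [ 0.559 -0.274  0.005] [ 0.501 -0.33   0.002] [ 0.61  -0.235  0.011]
top chest 255 [0.553 0.051 0.023] [0.532 0.021 0.01 ] [0.573 0.075 0.033]
```

View pics/scene9.png

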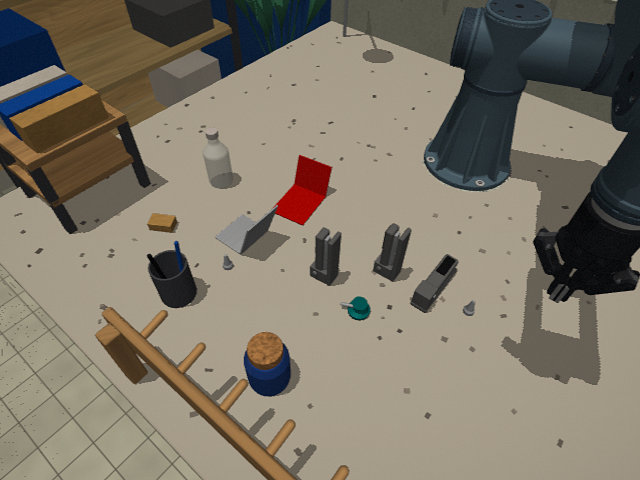

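View pics/top9.png

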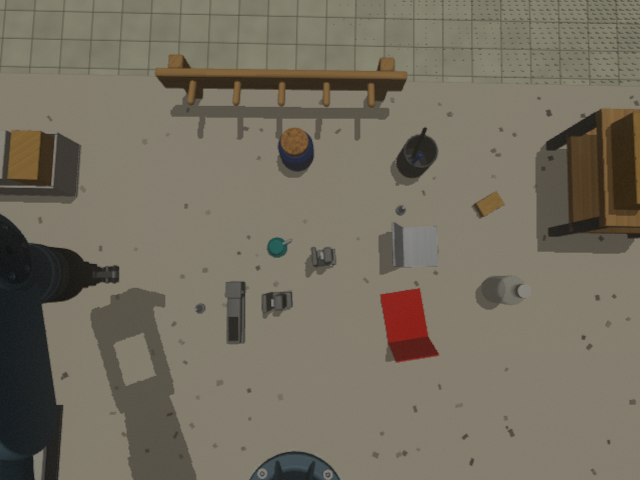

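The stapler lies flat on its base: x 0.34 to 0.475, 0.05 m high, at (436,283) in the scene view. The easel stands at (248,230). The neighbours are where they were and the arm is clear, so I'm handing in.

```bash
python3 -c "
from bench import *
print(hand_in())"
```

```text
the job is handed in; nothing more can be done
None
```

Both jobs are done by pushing only, with the gripper shut, and I handed in at about 10 s; `hand_in()` reports no verdict.

- **Easel:** I pushed the foot over in an arc round the heel, and it now stands on its foot. The plate top is about 0.107 m up, and the heel stayed where it was, at y ≈ -0.225.
- **Stapler:** I tipped the leftmost one towards the robot at the 110 mm height. It lies flat on its base from x 0.34 to 0.475 m, 0.05 m high, with its base edge a few mm from where it was.
- **Bystanders:** In both cameras the chestpiece, both otoscope tips and the nearest look-alike stapler measured within about 2 mm of where they started. I checked the jar, pen pot, staples, sanitiser, red easel and other look-alike only by eye in the pictures, and they looked unmoved.

Wrist force readings at the stops stayed around 1–2 N. The arm finished clear of everything, and no check failed or disagreed.

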